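Sign out the red screwdriver with a tally and hold it up level

ROBOT

A 7-joint arm with a two-finger parallel gripper is mounted at the origin on a cart in front of the work surface, level with it; the furniture and walls round the work are solid. World frame = base frame: x ahead of the robot, y to its left, z up, the work surface at z = 0. Lengths are in m, angles in rad, forces in N, time in s.
With the tool pointing down it reaches from about 0.4 to 0.875 m from the base axis. Payload 19.3 kg.
Tool frame: the origin (TCP) lies between the finger pads; the fingertips stand 19 mm ahead of it and the grasp point (between the pads) is the TCP; z points along the fingers, y is the direction in which the jaws open and shut (so a half turn about z gives the same grasp; the last joint's range is limited). The gripper opens to 85 mm and grips with 20 to 120 N. Pads are 22 mm wide; open, the fingers measure 114 mm over their backs; the gripper's body (76 mm by 85 mm) begins 54 mm behind the grasp point. The pads swing forward as they close: fully open they stand 13 mm farther back than shut.
Start: joints at [-0.07, 0.521, -0.036, 1.599, 0.021, 1.021, -0.113], TCP at [0.625, -0, 0.25] pointing down, gripper open.
Joint ranges: [-2.91, 2.91], [-0.3, 2.13], [-1.5, 1.42], [0.17, 2.43], [-1.26, 4.41], [0.16, 1.93], [-2.52, 2.52]. Speed limits (rad/s): [1.89, 1.89, 2.39, 2.39, 3.01, 3.01, 3.01].

INTERFACE

Orientations are given as [roll, pitch, yaw] about the fixed x, y, z axes, in that order (R = Rz(yaw) Ry(pitch) Rx(roll)).
In Python, from workcell import status, imaging, bot gives the robot as it stands.
- The arm moves only by the shell command python3 -m handwheel 'ROWS' [FORCE]. ROWS is JSON, a list of rows, each an object with "offset": the shift along the tool's x, y, z in mm, a list of three; "rot": the turn, a rotation vector about the tool's x, y, z in degrees, a list of three; "claw": the opening, from -1 (shut) to 1 (fully open). A call has 1 to 12 rows; each row shifts and turns the commanded pose from where the row before left it, along the tool's axes as they then stand; what a row does not reach is not made up. A row lasts 1/10 s, in which the tool goes at most 50 mm and 8.59 degrees, less where a joint would pass 70% of its speed; a pose out of reach is approached as far as the arm can. A call is refused whole if a number of a shift passes 50 or a number of a turn 8.59, either way. A call with a gripper value outside its range is refused whole. The fingers move at their own pace and stop on an object; FORCE is the grip in N (left out, the last holds). Time passes only in rows, so rows that do not move let the fingers close. It gives the time, the measured TCP pose, the force and the opening at its end, in the units of the state.
- status.observe(): the state, without advancing time (a new reading comes with each control period).
- imaging.grab_frame(name): name is "scene" or "side" or "wrist"; returns a dict with "color" (400x640x3 uint8, red, green, blue), "range_z" (400x640 float32, m along the optical axis (not along the pixel's ray), 0 where there is no reading), "fx", "fy", "cx", "cy" (pixels), "camera_from_world" (4x4, takes a point from world to camera coordinates). Camera axes: x right, y down, z forward; pixel columns grow to the right and rows downward; lengths in m; the calibration is good to about 2 mm. A picture is of the moment at which its call begins.
- bot.job_done(): hands the job in, once; it reports no verdict.
Trained networks look in the newest picture that a camera, given by its name, has taken for a name from the list of things; names that differ only in an ending like _2 or _b are one class to them, and where a whole thing is asked for, a point or a joint stands for the part that bears it (a point fixed in the world has none). Each returns a list of dicts, best first, with "conf" (0 to 1); they miss things now and then, are a little off and sometimes report something else, mostly with a low value. They report only what shows in the picture. A call takes as long as a camera call. They do not tell look-alikes from the thing itself.
- imaging.regions_of(thing, camera): "region" (400x640 bool, what is visible of it) and "box" ([centre column, centre row, width, height] in pixels, round what is visible of it).
- imaging.mark_of(thing, camera): "uv" ([column, row] in pixels: a listed point, or the origin of a listed thing).
The state is a dict: "clock": time; "qpos": joint angles; "qd": joint speeds; "joint_efforts": joint torques, N m; "position": TCP position; "tool_rot": TCP orientation; "force": force on the tool from outside, world axes, zero at the start; "moment": the same for the moment, N m; "grip_width": finger opening in m.
Only numpy, scipy, OpenCV 4.12 (cv2) and the standard library are available. Lean on these libraries where they do the work, as an engineer would, in place of code of your own. Each camera call takes 0.05 s, during which the arm holds its last target.

TASK

Sign out the red screwdriver: first hang the brass tally by its hole on the upright peg of the stand that holds the red screwdriver, so that it lies flat on the stand's base, and let go of it. Then draw the red screwdriver out of its sloping sleeve, turn it level (lying horizontally in the air), and finish still holding it there, level and still in the gripper, at least 20 cm above the table and touching nothing else. Leave the yellow screwdriver in its stand, and the tube offcut and the pliers, where they are.

Things in the scene. Friction and masses are not known exactly. Their poses are not given: they have to be found in the camera images.
- tally: Loose brass tally plate, 60 mm long (its x) by 30 mm wide (its y) by 6 mm thick, about 70 g, lying flat on the table, with a round 16 mm hole near its +x end and a red painted square near its -x end, where it can be gripped across the 30 mm width. Origin: centre of the underside; z up.
- tally_hole (a point): Centre of the tally's hole at the underside, 17 mm from the tally's origin along +x; axes as the tally.
- stand_red: Fixed stand holding the red screwdriver (one of two identical stands; which is left or right varies). Base plate 130 (x) by 190 (y) by 8 mm. Origin: centre of its underside; z up, -x roughly towards the robot. Its steel sleeve, held between two grey cheeks up to 90 mm high, leans to -x at 36 degrees from vertical: the axis rises along (-0.588, 0, 0.809) of the stand.
- stand_red_mouth (a point): Centre of the sleeve's upper rim, at (-35, 50, 112) mm in the stand's frame; the screwdriver's handle rests on this rim. The sleeve is 60 mm long, 23 mm outside, 11 mm bore, open at both ends.
- stand_red_peg (a point): Foot of the stand's tally peg, on the base plate's top face (8 mm above the table), at (10, -55, 8) mm in the stand's frame. The peg is an upright brass pin 8 mm in diameter whose rounded top is 43 mm above the base plate. Axes as the stand.
- driver_red: Red-handled screwdriver, 90 g: handle 26 mm thick, 95 mm long; shaft 6 mm. Its y axis runs along the handle to its free end. In its frame the handle spans y = 2 to 97 mm about x = 0, z = 13 mm. It starts in the sleeve, shaft down inside, y axis about 47 degrees from vertical leaning to the stand's -x, x axis along the stand's y. Level means y axis horizontal.
- driver_red_handle (a point): Middle of the red handle, on its centre line (0, 50, 13) mm in the screwdriver's frame, about 145 mm above the table at the start: the place to grip, across 26 mm.
- driver_red_tip (a point): Tip of the red screwdriver's shaft, at (0, -97, 3) mm in its frame: the shaft droops about 6 degrees from the handle's axis. It starts about 100 mm below the mouth along the sleeve's axis, and must be drawn that far along this axis to come clear.
- driver_yellow: Yellow-handled screwdriver, 214 mm long, 26 mm handle, standing the same way in the other stand; to be left there. Its y axis runs along the handle towards the free end.
- stand_yellow: The other, identical fixed stand, which holds the yellow screwdriver; its own peg, at (10, -55, 8) mm in its frame, stays empty. Origin and axes as for the red one's stand.
- offcut: Loose brown square steel tube offcut, 40x120x40 mm, lying in front of the stands; origin at its underside. Leave it.
- pliers: Loose red-handled pliers, 69x201x14 mm, lying to the right; origin at the underside. Leave them.
Not all that is in view belongs to the job. Of the things that look like the tally, take the one that is farthest from the robot's base at the start.

How it is judged:
On the way, in this order (a step that is already met when the one before it is completed fails the run):
1. the tally hangs on the peg of the red screwdriver's stand, flat on its base and let go, while the red screwdriver is still in its sleeve (horizontal distance between tally_hole and stand_red_peg below 0.007 m and z of tally in the frame of stand_red between 0.003 and 0.018 m and angle between the z axis of tally and the z axis of stand_red, either way round below 0.15 rad and contact force between the fingers and tally below 0.05 N and distance of driver_red from where it was at the start of the episode below 0.02 m), for 0.2 s.
2. the red screwdriver, held in the gripper, is drawn right out of its sleeve (contact force between the fingers and driver_red above 0.5 N and distance between driver_red_tip and stand_red_mouth above 0.01 m and height (world z) of driver_red_tip above 0.116 m and height (world z) of driver_red_handle above 0.18 m), for 0.2 s.
At the end, for the whole second after the job is handed in: Red screwdriver gripped, still, within 12 deg of level, handle middle over 0.195 m and tip over 0.16 m up, touching no stand; tally released, flat on the red one's stand, hole centre within 7 mm of the peg axis; yellow screwdriver moved under 15 mm, tube offcut and pliers under 30 mm (angle between driver_red's own y axis and vertical between 1.361 and 1.781 rad and height (world z) of driver_red_handle above 0.195 m and height (world z) of driver_red_tip above 0.16 m and contact force between the fingers and driver_red above 0.5 N and contact force between driver_red and stand_red below 0.05 N and contact force between driver_red and stand_yellow below 0.05 N and contact force between driver_red and driver_yellow below 0.05 N and linear speed of driver_red below 0.03 m/s and angular speed of driver_red below 0.2 rad/s and horizontal distance between tally_hole and stand_red_peg below 0.007 m and z of tally in the frame of stand_red between 0.003 and 0.018 m and angle between the z axis of tally and the z axis of stand_red, either way round below 0.15 rad and contact force between the fingers and tally below 0.05 N and distance of driver_yellow from where it was at the start of the episode below 0.015 m and distance of each of offcut, pliers from where it was at the start of the episode below 0.03 m); the arm keeps its last pose, push and grip.
It fails at once if the yellow screwdriver is pulled or knocked out of its place by more than 30 mm (distance of driver_yellow from where it was at the start of the episode above 0.03 m).
It fails at once if the tube offcut or the pliers are shoved by more than 50 mm (distance of any of offcut, pliers from where it was at the start of the episode above 0.05 m).
It also fails if it takes over 61 s, if anything falls off the work surface, if the arm or the gripper's body presses on something with over 40 N, if the wrist force passes 120 N, or if a joint passes its speed limit or range.

## Working session

There is one attempt and no reset: what is moved stays moved. The work goes in short steps, Python scripts to look and compute and a shell command to move; the robot and the scene stay as the last step left them, time stands still between calls to the robot, and variables do not carry over. Pictures are saved under pics/ and viewed, and the job is handed in when it is done.

```bash
mkdir -p pics; ls; python3 - <<'E'
from workcell import status, imaging, bot
import cv2,numpy as np
print(status.observe())
for n in ("scene","side","wrist"):
    f=imaging.grab_frame(n)
    cv2.imwrite(f"pics/{n}0.png",f["color"][:,:,::-1])
    print(n,f["fx"],f["cx"],f["cy"],np.round(f["camera_from_world"],3).tolist())
E
```

```text
pics
{'clock': 0.0, 'qpos': array([-0.07017678,  0.52201552, -0.03630371,  1.60000517,  0.02118787,
        1.02113476, -0.11279358]), 'qd': array([ 0.00087412, -0.00089046, -0.00039075,  0.00072647,  0.00191823,
       -0.00051615,  0.00056417]), 'joint_efforts': array([-4.24098413e-03, -9.27110124e+01,  1.97758444e+00, -3.69928443e+01,
        1.76317629e-02,  8.19846697e-03, -6.58496788e-05]), 'position': array([ 6.24671758e-01, -6.18543235e-05,  2.49726070e-01]), 'tool_rot': array([-3.14041767e+00,  8.72500020e-05,  1.57074266e+00]), 'force': array([ 0.25741135, -0.28956118, -0.23538713]), 'moment': array([-0.00342417,  0.04204377, -0.00805688]), 'grip_width': 0.0855967367361776}
scene 426.8296485644801 321.74017364882866 212.58484959702264 [[0.823, -0.568, 0.015, -0.469], [-0.343, -0.518, -0.783, 0.232], [0.452, 0.64, -0.622, 1.046], [0.0, 0.0, 0.0, 1.0]]
side 387.4809970657737 322.9141403775757 194.80350034467452 [[-0.865, -0.502, -0.021, 0.388], [-0.161, 0.315, -0.935, 0.214], [0.476, -0.805, -0.353, 0.752], [0.0, 0.0, 0.0, 1.0]]
wrist 344.14270184815496 327.4856432584006 202.72032885794397 [[1.0, 0.001, 0.001, -0.626], [0.001, -0.957, 0.289, -0.038], [0.001, -0.289, -0.957, 0.377], [0.0, 0.0, 0.0, 1.0]]
```

View pics/scene0.png

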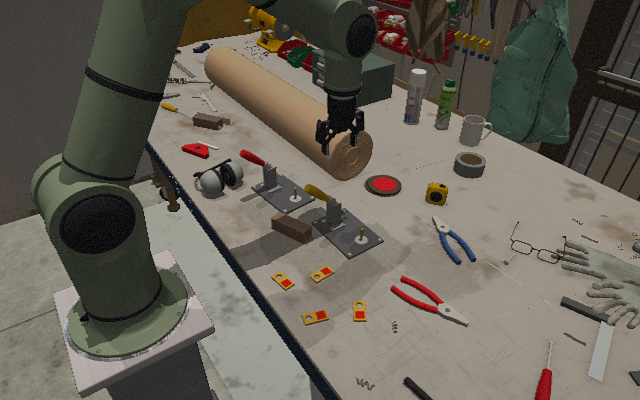

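View pics/side0.png

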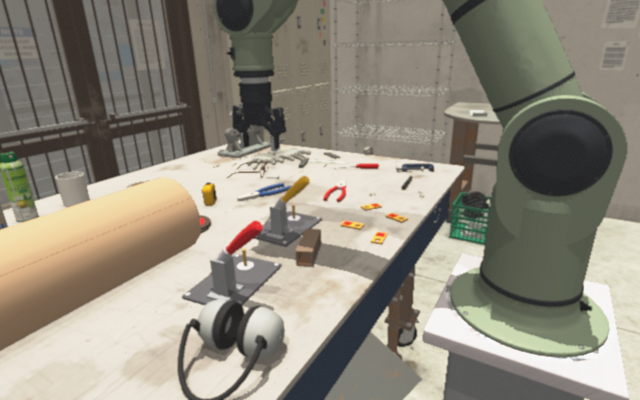

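View pics/wrist0.png

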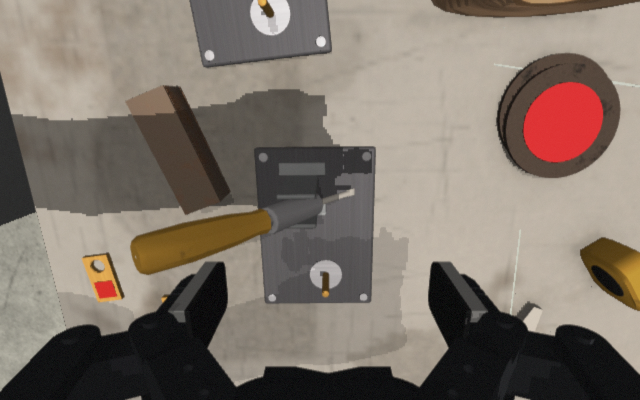

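The scene view shows four tally-like plates, at (283,281), (321,273), (315,317) and (360,311). The red stand is at (283,190), with its driver handle at (252,158). The yellow stand is at (347,230), the offcut at (292,228) and the pliers at (430,300).

```bash
cat > h.py <<'E'
from workcell import status, imaging, bot
import cv2,numpy as np
from scipy.spatial.transform import Rotation as Ro
def ray(f,uv):
    T=np.array(f["camera_from_world"]);R=T[:3,:3];o=-R.T@T[:3,3]
    d=R.T@np.array([(uv[0]-f["cx"])/f["fx"],(uv[1]-f["cy"])/f["fy"],1]);return o,d
def onz(f,uv,z):
    o,d=ray(f,uv);return o+d*(z-o[2])/d[2]
def cloud(f,mask=None):
    Z=f["range_z"];m=Z>0
    if mask is not None:m&=mask
    v,u=np.nonzero(m);z=Z[v,u]
    P=np.c_[(u-f["cx"])/f["fx"]*z,(v-f["cy"])/f["fy"]*z,z]
    T=np.array(f["camera_from_world"]);return (P-T[:3,3])@T[:3,:3]
def proj(f,p):
    T=np.array(f["camera_from_world"]);c=T[:3,:3]@p+T[:3,3];return np.array([c[0]/c[2]*f["fx"]+f["cx"],c[1]/c[2]*f["fy"]+f["cy"]])
E
python3 - <<'E'
from h import *
np.set_printoptions(precision=4,suppress=True)
for n in ("scene","side","wrist"):
    f=imaging.grab_frame(n)
    for r in imaging.regions_of("tally",n):
        P=cloud(f,r["region"]); print(n,"tally",round(r["conf"],2),np.round(r["box"]),np.median(P,0), onz(f,r["box"][:2],.006)[:2], np.hypot(*onz(f,r["box"][:2],.006)[:2]))
    for t,z in (("stand_red",0),("stand_red_mouth",.112),("stand_red_peg",.008),("driver_red_handle",.145),("driver_yellow",.13),("stand_yellow",0),("tally_hole",.0),("offcut",.0),("pliers",0)):
        for r in imaging.mark_of(t,n): print(n,t,round(r["conf"],2),np.round(r["uv"],1),onz(f,r["uv"],z))
E
```

```text
scene tally 0.69 [358. 310.  10.  23.] [ 0.4535 -0.327   0.0056] [ 0.455  -0.3231] 0.5580410299974989
scene tally 0.54 [284. 280.  20.  19.] [ 0.3517 -0.1369  0.0048] [ 0.3551 -0.1385] 0.38114908200164627
scene tally 0.53 [315. 316.  30.  18.] [ 0.359  -0.2809  0.0052] [ 0.3574 -0.2784] 0.45307557734668397
scene tally 0.52 [320. 273.  26.  14.] [ 0.4495 -0.1725  0.0053] [ 0.4473 -0.1689] 0.4781020572616249
scene stand_red 0.63 [279.8 193.2] [0.5451 0.2115 0.    ]
scene stand_red 0.54 [328.8 203.4] [0.6493 0.0749 0.    ]
scene stand_red_mouth 0.57 [263.6 161.3] [0.5161 0.2546 0.112 ]
scene stand_red_peg 0.62 [292.8 198.1] [0.5615 0.1547 0.008 ]
scene stand_red_peg 0.56 [357.5 310.2] [ 0.4527 -0.3231  0.008 ]
scene driver_red_handle 0.56 [249.7 157.1] [0.4682 0.2515 0.145 ]
scene driver_red_handle 0.25 [329.8 203.9] [ 0.5368 -0.0822  0.145 ]
scene driver_yellow 0.53 [329.  201.3] [ 0.5536 -0.0555  0.13  ]
scene stand_yellow 0.66 [346.6 234.1] [ 0.6061 -0.0777  0.    ]
scene tally_hole 0.83 [359.4 305.5] [ 0.4701 -0.3095  0.    ]
scene tally_hole 0.77 [315.9 277.9] [ 0.4319 -0.1726  0. 
[... 1044 characters left out ...]
 0.    ]
side offcut 0.89 [310.2 255.9] [0.4657 0.0333 0.    ]
side pliers 0.74 [243.6 240.2] [0.6669 0.0459 0.    ]
side pliers 0.61 [336.2 191.2] [ 0.6266 -0.3992 -0.    ]
side pliers 0.38 [282.7 205.5] [ 0.7174 -0.2022  0.    ]
wrist tally 0.6 [102. 277.  43.  48.] [ 0.3584 -0.1318  0.0045] [ 0.3578 -0.1304] 0.3807917447911527
wrist stand_red_peg 0.59 [268.3  18.5] [0.5696 0.1466 0.008 ]
wrist driver_yellow 0.97 [267.7 211.9] [ 0.5815 -0.0073  0.13  ]
wrist stand_yellow 0.78 [315.  229.8] [ 0.6118 -0.0721  0.    ]
wrist tally_hole 0.94 [100.4 260.9] [ 0.3559 -0.1118  0.    ]
wrist tally_hole 0.5 [176.8 304.5] [ 0.4393 -0.1713  0.    ]
wrist offcut 0.55 [189.6 149.8] [0.4772 0.0204 0.    ]
```

```bash
python3 -m handwheel '[{"offset":[-29,-15,0],"rot":[0,0,0],"claw":1},{"offset":[-29,-15,0],"rot":[0,0,0],"claw":1},{"offset":[-29,-15,0],"rot":[0,0,0],"claw":1},{"offset":[-29,-15,0],"rot":[0,0,0],"claw":1},{"offset":[-29,-15,0],"rot":[0,0,0],"claw":1},{"offset":[-29,-15,0],"rot":[0,0,0],"claw":1},{"offset":[-29,-15,0],"rot":[0,0,0],"claw":1},{"offset":[-29,-15,0],"rot":[0,0,0],"claw":1},{"offset":[-29,-15,0],"rot":[0,0,0],"claw":1},{"offset":[-29,-15,0],"rot":[0,0,0],"claw":1},{"offset":[-29,-15,0],"rot":[0,0,0],"claw":1}]' 30
python3 -m handwheel '[{"offset":[0,0,0],"rot":[0,0,7],"claw":1},{"offset":[0,0,0],"rot":[0,0,7],"claw":1},{"offset":[0,0,0],"rot":[0,0,7],"claw":1},{"offset":[0,0,0],"rot":[0,0,7],"claw":1},{"offset":[0,0,0],"rot":[0,0,7],"claw":1},{"offset":[0,0,0],"rot":[0,0,7],"claw":1},{"offset":[0,0,0],"rot":[0,0,0],"claw":1},{"offset":[0,0,0],"rot":[0,0,0],"claw":1}]'
python3 - <<'E'
from h import *
np.set_printoptions(precision=4,suppress=True)
s=status.observe();print(s["position"],s["tool_rot"],s["qpos"])
f=imaging.grab_frame("wrist");cv2.imwrite("pics/w1.png",f["color"][:,:,::-1])
for r in imaging.regions_of("tally","wrist"):
    P=cloud(f,r["region"]); print(r["conf"],np.round(r["box"]),np.median(P,0),np.round(cv2.minAreaRect((P[:,:2]*1000).astype(np.float32)),1) if 0 else cv2.minAreaRect((P[:,:2]*1000).astype(np.float32)))
for r in imaging.mark_of("tally_hole","wrist"): print(r["conf"],np.round(r["uv"]),onz(f,r["uv"],0.0))
for r in imaging.mark_of("tally","wrist"): print(r["conf"],np.round(r["uv"]),onz(f,r["uv"],0.0))
E
```

```text
clock: 2.9
position: [0.4593, -0.3202, 0.2504]
tool_rot: [3.141, 0.0, 1.571]
force: [0.2, -0.2, -0.4]
grip_width: 0.0854
clock: 3.7
position: [0.4601, -0.3189, 0.2503]
tool_rot: [3.142, 0.0, 0.842]
force: [0.6, 0.1, 0.2]
grip_width: 0.0856
[ 0.4601 -0.3189  0.2503] [3.1415 0.0001 0.8417] [ 0.3507  0.4247  0.2033  1.7836 -0.1028  0.9436 -0.1322]
0.95 [224.  64.  61.  66.] [ 0.4572 -0.1706  0.0048] ((453.0858459472656, -170.0009002685547), (62.867225646972656, 32.86332702636719), 4.049493789672852)
0.71 [236. 200.  65.  45.] [ 0.3647 -0.2786  0.0047] ((360.8741455078125, -278.250732421875), (33.0576171875, 61.01405715942383), 71.55479431152344)
0.63 [330. 171.  28.  60.] [ 0.46   -0.3234  0.005 ] ((460.2171936035156, -323.0585021972656), (62.56608200073242, 31.823169708251953), 54.60657501220703)
0.59 [131. 102.  65.  58.] [ 0.3575 -0.1349  0.0045] ((354.4359436035156, -130.96255493164062), (34.04523849487305, 64.90789794921875), 7.973706245422363)
0.91 [118.  94.] [ 0.3529 -0.1169  0.    ]
0.81 [328. 155.] [ 0.4724 -0.3086  0.    ]
0.8 [215.  75.] [ 0.4402 -0.1711  0.    ]
0.61 [223. 205.] [ 0.3453 -0.2718  0.    ]
0.89 [223.  68.] [ 0.451  -0.1718  0.    ]
0.75 [239. 203.] [ 0.3604 -0.2817  0.    ]
0.6 [134. 105.] [ 0.3557 -0.1347  0.    ]
0.58 [331. 171.] [ 0.4628 -0.3239  0.    ]
```

View pics/w1.png

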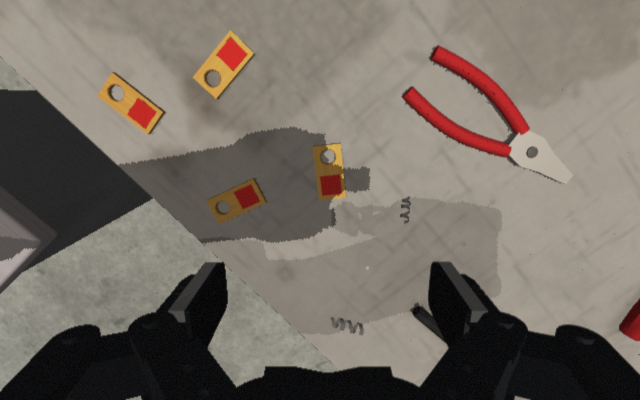

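The target tally is at (329,171), with its hole at (328,155) and its red end at (331,185). I'll refine that with colour segmentation.

```bash
cat >> h.py <<'E'
def tally_seg(f,ctr,z,rad=60):
    hsv=cv2.cvtColor(f["color"],cv2.COLOR_RGB2HSV)
    m=(((hsv[...,0]<32)|(hsv[...,0]>170))&(hsv[...,1]>120)&(hsv[...,2]>60)).astype(np.uint8)
    n,l,st,_=cv2.connectedComponentsWithStats(m)
    v,u=np.nonzero(m);k=np.argmin((u-ctr[0])**2+(v-ctr[1])**2);lab=l[v[k],u[k]]
    mm=(l==lab).astype(np.uint8)
    cs,_=cv2.findContours(mm,cv2.RETR_EXTERNAL,cv2.CHAIN_APPROX_NONE)
    c=max(cs,key=cv2.contourArea)[:,0]
    P=np.array([onz(f,p,z)[:2]*1000 for p in c])
    red=(mm>0)&((hsv[...,0]<8)|(hsv[...,0]>170));v,u=np.nonzero(red)
    R=onz(f,(u.mean(),v.mean()),z)[:2]*1000
    return cv2.minAreaRect(P.astype(np.float32)),R
E
python3 - <<'E'
from h import *
f=imaging.grab_frame("wrist")
print(tally_seg(f,(320,178),.005))
E
```

```text
(((461.09808349609375, -322.40252685546875), (59.92512130737305, 29.600114822387695), 54.593055725097656), array([ 452.79125161, -333.93973729]))
```

```bash
python3 -m handwheel '[{"offset":[-19,5,0],"rot":[0,0,0],"claw":0.2},{"offset":[0,0,30],"rot":[0,0,-6.4],"claw":0.2},{"offset":[0,0,30],"rot":[0,0,0],"claw":0.2},{"offset":[0,0,30],"rot":[0,0,0],"claw":0.2},{"offset":[0,0,30],"rot":[0,0,0],"claw":0.2},{"offset":[0,0,30],"rot":[0,0,0],"claw":0.2},{"offset":[0,0,0],"rot":[0,0,0],"claw":0.2},{"offset":[0,0,0],"rot":[0,0,0],"claw":0.2}]'
python3 - <<'E'
from h import *
f=imaging.grab_frame("wrist");cv2.imwrite("pics/w2.png",f["color"][:,:,::-1])
print(status.observe()["position"],status.observe()["tool_rot"],proj(f,np.array([.461,-.3225,.006])))
print(tally_seg(f,proj(f,np.array([.455,-.330,.006])),.005))
E
```

```text
clock: 4.75
position: [0.4509, -0.3367, 0.1008]
tool_rot: [-3.141, 0.0, 0.95]
force: [0.0, 0.2, 0.5]
grip_width: 0.0512
[ 0.45138494 -0.33693881  0.10155263] [ 3.14047108e+00 -2.39048469e-05  9.49549117e-01] [325.98890131 189.18727953]
(((460.76263427734375, -322.2173156738281), (59.426910400390625, 29.806983947753906), 54.6008415222168), array([ 452.6641037 , -333.54509978]))
```

View pics/w2.png

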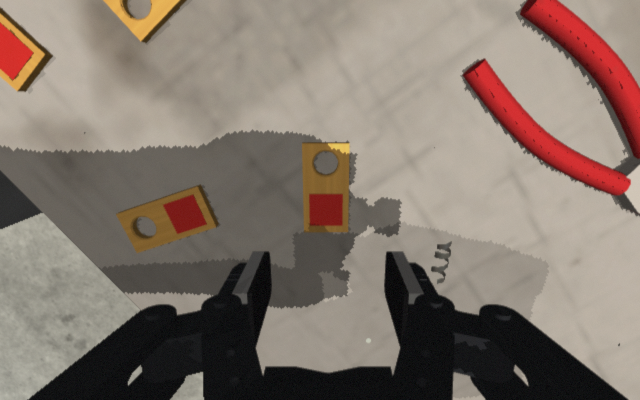

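The tally, at (326,187), is straight along the tool's x axis and centred between the fingers. I'll descend and grip.

```bash
python3 -m handwheel '[{"offset":[0,0,25],"rot":[0,0,0],"claw":0.2},{"offset":[0,0,25],"rot":[0,0,0],"claw":0.2},{"offset":[0,0,20],"rot":[0,0,0],"claw":0.2},{"offset":[0,0,9],"rot":[0,0,0],"claw":0.2},{"offset":[0,0,0],"rot":[0,0,0],"claw":0.2},{"offset":[0,0,0],"rot":[0,0,0],"claw":0.2}]'
python3 -m handwheel '[{"offset":[0,0,0],"rot":[0,0,0],"claw":-1},{"offset":[0,0,0],"rot":[0,0,0],"claw":-1},{"offset":[0,0,0],"rot":[0,0,0],"claw":-1},{"offset":[0,0,0],"rot":[0,0,0],"claw":-1},{"offset":[0,0,0],"rot":[0,0,0],"claw":-1},{"offset":[0,0,0],"rot":[0,0,0],"claw":-1}]' 40
```

```text
clock: 5.4
position: [0.4516, -0.337, 0.0226]
tool_rot: [3.14, -0.0, 0.949]
force: [0.1, 0.5, -0.4]
grip_width: 0.0513
clock: 6.0
position: [0.4515, -0.3369, 0.0226]
tool_rot: [3.14, -0.0, 0.949]
force: [-1.8, 2.5, 12.5]
grip_width: 0.0278
```

```bash
python3 -m handwheel '[{"offset":[0,0,-20],"rot":[0,0,0],"claw":-1},{"offset":[0,0,-30],"rot":[0,0,0],"claw":-1},{"offset":[0,0,-30],"rot":[0,0,0],"claw":-1},{"offset":[0,0,-30],"rot":[0,0,0],"claw":-1},{"offset":[0,0,-30],"rot":[0,0,0],"claw":-1},{"offset":[0,0,-30],"rot":[0,0,0],"claw":-1},{"offset":[0,0,-30],"rot":[0,0,0],"claw":-1},{"offset":[0,0,-28],"rot":[0,0,0],"claw":-1},{"offset":[0,0,0],"rot":[0,0,0],"claw":-1}]'
python3 - <<'E'
from h import *
np.set_printoptions(precision=4,suppress=True)
s=status.observe();print(s["position"],s["tool_rot"])
f=imaging.grab_frame("wrist");cv2.imwrite("pics/w3.png",f["color"][:,:,::-1])
for n in ("scene","side"):
    g=imaging.grab_frame(n)
    for t,z in (("stand_red",0),("stand_red_mouth",.112),("stand_red_peg",.008)):
        for r in imaging.mark_of(t,n): print(n,t,round(r["conf"],2),np.round(r["uv"],1),onz(g,r["uv"],z))
E
```

```text
clock: 6.9
position: [0.452, -0.3374, 0.2534]
tool_rot: [3.136, -0.001, 0.949]
force: [-0.6, -1.2, -1.2]
grip_width: 0.0275
[ 0.452  -0.3374  0.2534] [ 3.1356 -0.0006  0.9492]
scene stand_red 0.78 [282.5 193.2] [0.5526 0.2065 0.    ]
scene stand_red 0.3 [429.7 303.7] [ 0.62   -0.4034  0.    ]
scene stand_red_mouth 0.77 [262.1 163.6] [0.5055 0.2449 0.112 ]
scene stand_red_peg 0.72 [292.3 199.3] [0.5567 0.15   0.008 ]
scene stand_red_peg 0.58 [251.1 160. ] [0.5569 0.4408 0.008 ]
side stand_red 0.7 [235.4 280.9] [0.5529 0.204  0.    ]
side stand_red_mouth 0.78 [228.3 250.3] [0.5099 0.2553 0.112 ]
side stand_red_peg 0.7 [373.5 135.1] [ 0.8654 -1.2888  0.008 ]
side stand_red_peg 0.58 [244.7 264.2] [0.5723 0.1497 0.008 ]
```

View pics/w3.png

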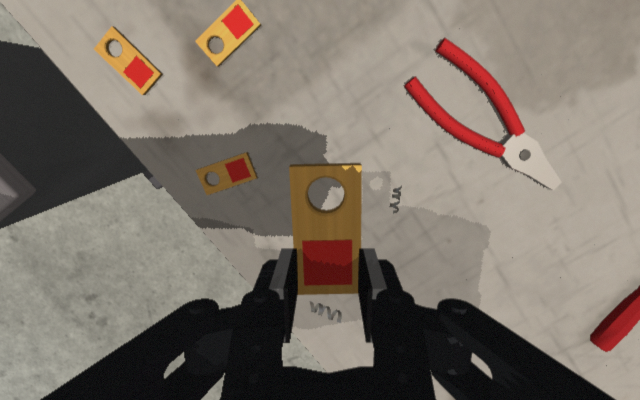

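```bash
python3 -m handwheel '[{"offset":[30,-16,-2],"rot":[0,0,0],"claw":-1},{"offset":[30,-16,-2],"rot":[0,0,0],"claw":-1},{"offset":[30,-16,-2],"rot":[0,0,0],"claw":-1},{"offset":[30,-16,-2],"rot":[0,0,0],"claw":-1},{"offset":[30,-16,-2],"rot":[0,0,0],"claw":-1},{"offset":[30,-16,-2],"rot":[0,0,0],"claw":-1},{"offset":[30,-16,-2],"rot":[0,0,0],"claw":-1},{"offset":[30,-16,-2],"rot":[0,0,0],"claw":-1},{"offset":[30,-16,-2],"rot":[0,0,0],"claw":-1},{"offset":[30,-16,-2],"rot":[0,0,0],"claw":-1},{"offset":[30,-16,-2],"rot":[0,0,0],"claw":-1},{"offset":[30,-16,-2],"rot":[0,0,0],"claw":-1}]'
python3 -m handwheel '[{"offset":[0,0,0],"rot":[0,0,0],"claw":-1},{"offset":[0,0,0],"rot":[0,0,0],"claw":-1}]'
python3 - <<'E'
from h import *
np.set_printoptions(precision=4,suppress=True)
s=status.observe();print(s["position"],s["tool_rot"])
f=imaging.grab_frame("wrist");cv2.imwrite("pics/w4.png",f["color"][:,:,::-1]); np.savez("w4.npz",**f)
for t,z in (("stand_red",0),("stand_red_mouth",.112),("stand_red_peg",.008),("driver_red_handle",.145)):
    for r in imaging.mark_of(t,"wrist"): print(t,round(r["conf"],2),np.round(r["uv"],1),onz(f,r["uv"],z))
E
```

```text
clock: 8.55
position: [0.5044, 0.0694, 0.2732]
tool_rot: [-3.142, 0.0, 0.949]
force: [0.3, 0.2, -0.7]
grip_width: 0.0276
clock: 8.75
position: [0.5043, 0.0683, 0.273]
tool_rot: [-3.141, 0.001, 0.951]
force: [-0.5, -0.9, -0.4]
grip_width: 0.0273
[0.5043 0.0683 0.273 ] [-3.1413  0.0005  0.9507]
stand_red 0.95 [290.   31.6] [0.5554 0.2052 0.    ]
stand_red_peg 0.95 [330.9  68.6] [0.5689 0.1505 0.008 ]
driver_red_handle 0.58 [134.5  13.4] [0.4764 0.2442 0.145 ]
driver_red_handle 0.52 [289.3  34.5] [0.551  0.1757 0.145 ]
```

View pics/w4.png

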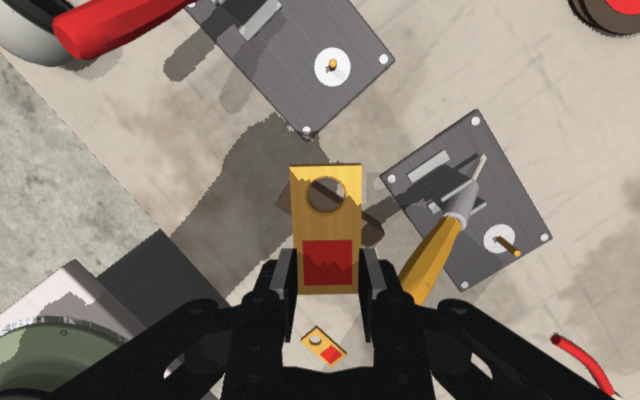

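The peg's white disc is at (332,67) with the tip near (333,65). The held tally's hole is at (326,194).

```bash
python3 - <<'E'
from h import *
np.set_printoptions(precision=4,suppress=True)
f=dict(np.load("w4.npz")); c=f["color"]; hsv=cv2.cvtColor(c,cv2.COLOR_RGB2HSV)
# disc
sub=np.zeros(hsv.shape[:2],bool);sub[40:95,305:360]=1
m=sub&(hsv[...,1]<60)&(hsv[...,2]>200)
cs,_=cv2.findContours(m.astype(np.uint8),0,1);k=max(cs,key=cv2.contourArea);e=cv2.fitEllipse(k);print("disc",e,onz(f,e[0],.008))
m=sub&(hsv[...,1]>110)&(hsv[...,2]>60);v,u=np.nonzero(m);print("brass",u.mean(),v.mean(),u.min(),u.max(),v.min(),v.max(),onz(f,(u.mean(),v.mean()),.045))
P=cloud(f,m);print(P[:,2].max(), np.median(P[P[:,2]>.04],0))
# tally plane
sub=np.zeros_like(sub);sub[168:290,293:358]=1
m=sub&(hsv[...,1]>120);P=cloud(f,m);P=P[np.abs(P[:,2]-np.median(P[:,2]))<.01]
A=np.c_[P[:,:2],np.ones(len(P))];co=np.linalg.lstsq(A,P[:,2],rcond=None)[0];print("plane slopes",co[:2],np.median(P[:,2]),P[:,2].std())
hole=sub&(hsv[...,1]<110) ; hole[235:]=0
n,l,st,ce=cv2.connectedComponentsWithStats(hole.astype(np.uint8));print(st,ce)
cv2.imwrite("pics/hole.png",cv2.resize(c[150:240,280:380,::-1],None,fx=6,fy=6,interpolation=0))
E
```

```text
disc ((331.9559020996094, 66.45588684082031), (34.79648208618164, 37.620121002197266), 179.45266723632812) [0.571  0.1516 0.008 ]
brass 332.14516129032256 64.2258064516129 329 336 60 69 [0.57   0.1508 0.045 ]
0.05164512760972937 [0.5702 0.1511 0.0498]
plane slopes [-0.009  -0.0117] 0.2551978824065529 0.0008348704392605919
[[     0      0    640    400 255130]
 [   308    178     36     32    870]] [[319.4779 199.5201]
 [325.9793 193.5977]]
```

View pics/hole.png

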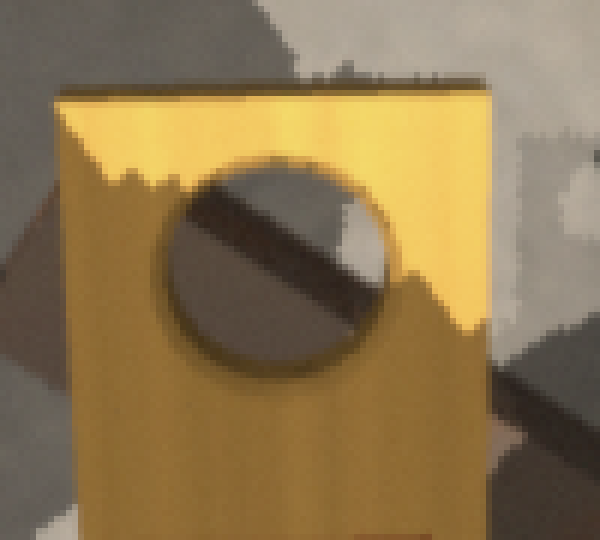

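```bash
python3 - <<'E'
from h import *
np.set_printoptions(precision=4,suppress=True)
f=dict(np.load("w4.npz"))
p=np.array([.5043,.0683]);yaw=.9500
H=onz(f,(325.9,194.0),.2547);print(H)
R=Ro.from_euler('xyz',[np.pi,0,yaw]).as_matrix()
print("hole tool",R.T@(np.r_[H[:2]-p,0])*1000)
print("move tool",R.T@np.r_[np.array([.5705,.1512])-H[:2],0]*1000)
E
```

```text
[0.5247 0.0967 0.2547]
hole tool [34.9809  0.0835  0.    ]
move tool [70.9586  5.5431  0.    ]
```

```bash
python3 -m handwheel '[{"offset":[24,2,0],"rot":[0,0,0],"claw":-1},{"offset":[24,2,0],"rot":[0,0,0],"claw":-1},{"offset":[23,1.5,0],"rot":[0,0,0],"claw":-1},{"offset":[0,0,30],"rot":[0,0,0],"claw":-1},{"offset":[0,0,30],"rot":[0,0,0],"claw":-1},{"offset":[0,0,30],"rot":[0,0,0],"claw":-1},{"offset":[0,0,30],"rot":[0,0,0],"claw":-1},{"offset":[0,0,30],"rot":[0,0,0],"claw":-1},{"offset":[0,0,20],"rot":[0,0,0],"claw":-1},{"offset":[0,0,0],"rot":[0,0,0],"claw":-1},{"offset":[0,0,0],"rot":[0,0,0],"claw":-1}]'
python3 - <<'E'
from h import *
np.set_printoptions(precision=4,suppress=True)
s=status.observe();print(s["position"],s["tool_rot"])
f=imaging.grab_frame("wrist");np.savez("w5.npz",**f)
cv2.imwrite("pics/w5.png",cv2.resize(f["color"][130:310,220:440,::-1],None,fx=3.4,fy=3.3))
Z=f["range_z"]
print(onz(f,(325.9,194),s["position"][2]-.0183),proj(f,np.array([.5705,.1512,.051])),proj(f,np.array([.5705,.1512,.008])))
g=imaging.grab_frame("side");cv2.imwrite("pics/s5.png",cv2.resize(g["color"][170:310,160:360,::-1],None,fx=4,fy=4))
E
```

```text
clock: 10.1
position: [0.5505, 0.1221, 0.1038]
tool_rot: [3.142, 0.0, 0.949]
force: [-0.3, 0.5, 0.4]
grip_width: 0.0275
[0.5505 0.1221 0.1038] [3.1416 0.0002 0.9487]
[0.5709 0.1505 0.0855] [324.5651 175.9471] [324.9653 161.634 ]
```

View pics/w5.png

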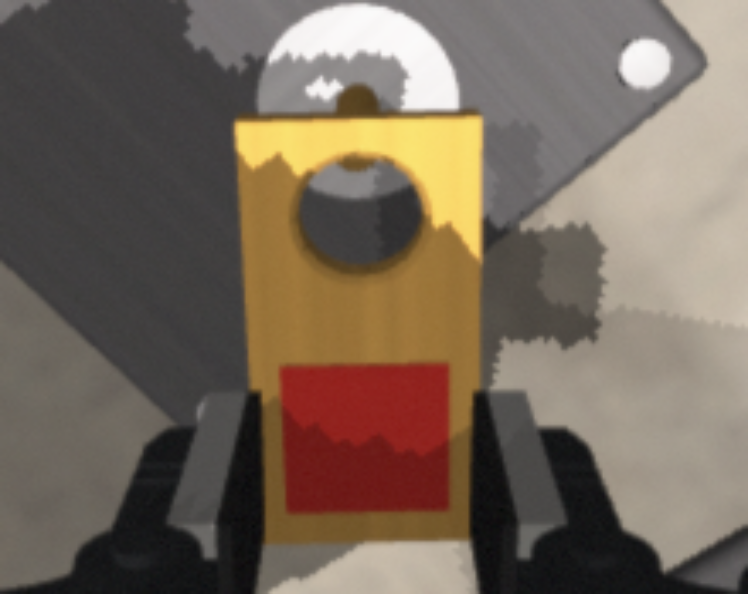

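View pics/s5.png

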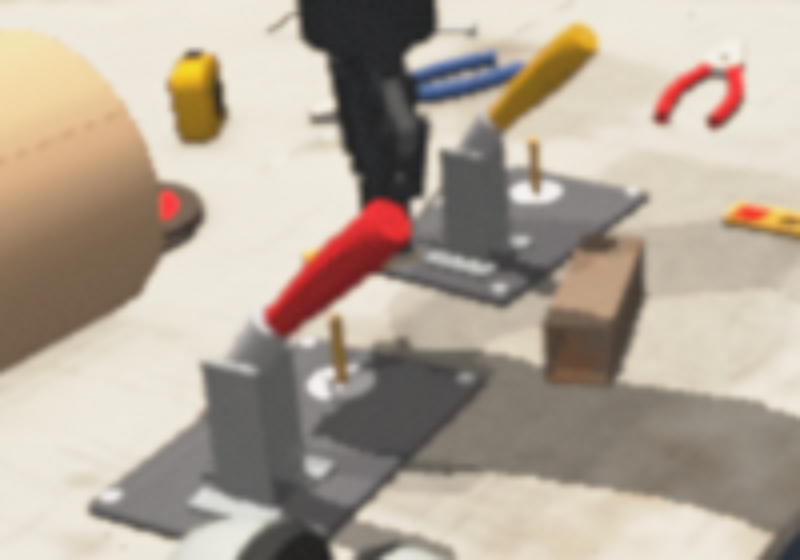

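The peg lines up laterally with the hole: peg column 357 against hole column 360 in the zoom. Lengthwise, the prediction agrees to about 1 mm. I'll lower over the peg.

```bash
python3 -m handwheel '[{"offset":[0,0,10],"rot":[0,0,0],"claw":-1},{"offset":[0,0,10],"rot":[0,0,0],"claw":-1},{"offset":[0,0,10],"rot":[0,0,0],"claw":-1},{"offset":[0,0,10],"rot":[0,0,0],"claw":-1},{"offset":[0,0,0],"rot":[0,0,0],"claw":-1},{"offset":[0,0,0],"rot":[0,0,0],"claw":-1}]'
python3 - <<'E'
from h import *
f=imaging.grab_frame("wrist")
cv2.imwrite("pics/w6.png",cv2.resize(f["color"][130:310,220:440,::-1],None,fx=3.4,fy=3.3))
E
```

```text
clock: 10.8
position: [0.5501, 0.1225, 0.063]
tool_rot: [-3.141, 0.001, 0.949]
force: [0.7, -0.3, -0.6]
grip_width: 0.0276
```

View pics/w6.png

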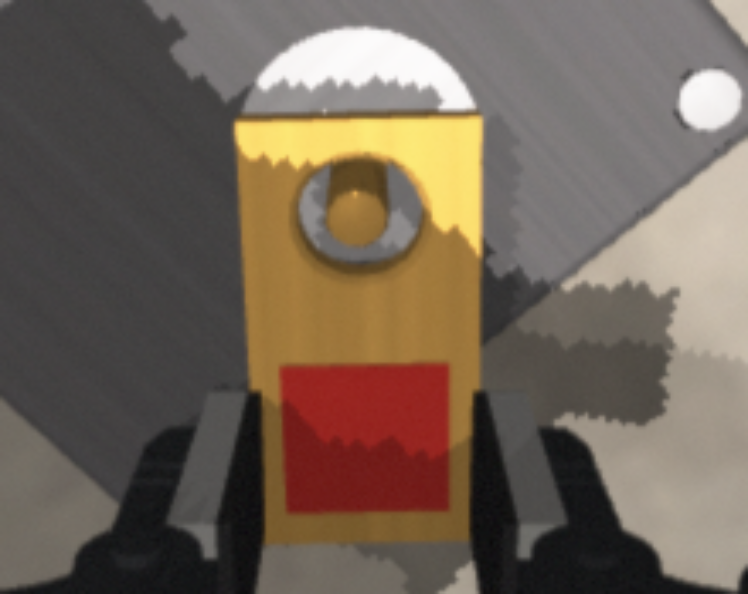

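The peg tip at (357,215) sits centred in the hole at (360,213). I'll lower to the base and release.

```bash
python3 -m handwheel '[{"offset":[0,0,8],"rot":[0,0,0],"claw":-1},{"offset":[0,0,8],"rot":[0,0,0],"claw":-1},{"offset":[0,0,8],"rot":[0,0,0],"claw":-1},{"offset":[0,0,5],"rot":[0,0,0],"claw":-1},{"offset":[0,0,0],"rot":[0,0,0],"claw":-1},{"offset":[0,0,0],"rot":[0,0,0],"claw":-1}]'
```

```text
clock: 11.45
position: [0.5502, 0.1225, 0.0342]
tool_rot: [-3.142, 0.0, 0.949]
force: [0.2, -0.4, 0.3]
grip_width: 0.0272
```

```bash
python3 -m handwheel '[{"offset":[0,0,1],"rot":[0,0,0],"claw":-0.1},{"offset":[0,0,0],"rot":[0,0,0],"claw":-0.1},{"offset":[0,0,0],"rot":[0,0,0],"claw":0.1},{"offset":[0,0,0],"rot":[0,0,0],"claw":0.1},{"offset":[0,0,0],"rot":[0,0,0],"claw":0.1},{"offset":[0,0,0],"rot":[0,0,0],"claw":0.1}]'
python3 -m handwheel '[{"offset":[0,0,-15],"rot":[0,0,0],"claw":0.1},{"offset":[0,0,-30],"rot":[0,0,0],"claw":0.1},{"offset":[0,0,-30],"rot":[0,0,0],"claw":0.1},{"offset":[0,0,-30],"rot":[0,0,0],"claw":0.1},{"offset":[0,0,-30],"rot":[0,0,0],"claw":0.1},{"offset":[0,0,-30],"rot":[0,0,0],"claw":0.1},{"offset":[-20,0,-30],"rot":[0,0,0],"claw":1},{"offset":[-20,0,-30],"rot":[0,0,0],"claw":1},{"offset":[-20,0,-20],"rot":[0,0,0],"claw":1},{"offset":[-20,0,0],"rot":[0,0,0],"claw":1},{"offset":[-20,0,0],"rot":[0,0,0],"claw":1},{"offset":[-20,0,0],"rot":[0,0,0],"claw":1}]'
python3 - <<'E'
from h import *
np.set_printoptions(precision=4,suppress=True)
s=status.observe();print(s["position"],s["tool_rot"])
f=imaging.grab_frame("wrist");np.savez("w7.npz",**f)
cv2.imwrite("pics/w7.png",f["color"][:,:,::-1])
g=imaging.grab_frame("side");np.savez("s7.npz",**g);cv2.imwrite("pics/s7.png",cv2.resize(g["color"][170:310,160:360,::-1],None,fx=4,fy=4))
E
```

```text
clock: 12.05
position: [0.5503, 0.1225, 0.0333]
tool_rot: [3.142, -0.0, 0.949]
force: [1.4, -1.2, -0.1]
grip_width: 0.047
clock: 13.25
position: [0.4796, 0.0242, 0.2793]
tool_rot: [3.141, -0.001, 0.95]
force: [-0.2, -0.6, 0.8]
grip_width: 0.0858
[0.4796 0.0242 0.2793] [ 3.1409 -0.0008  0.9495]
```

View pics/w7.png

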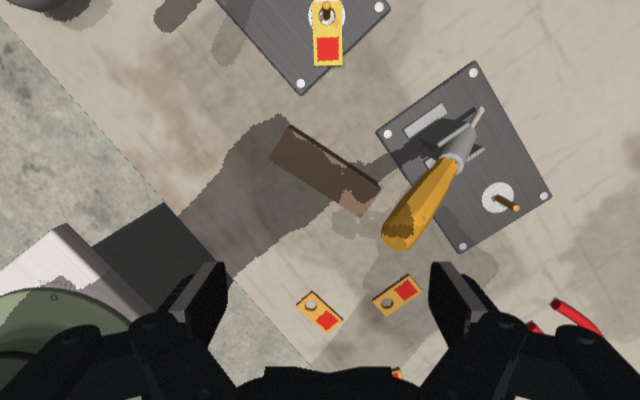

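View pics/s7.png

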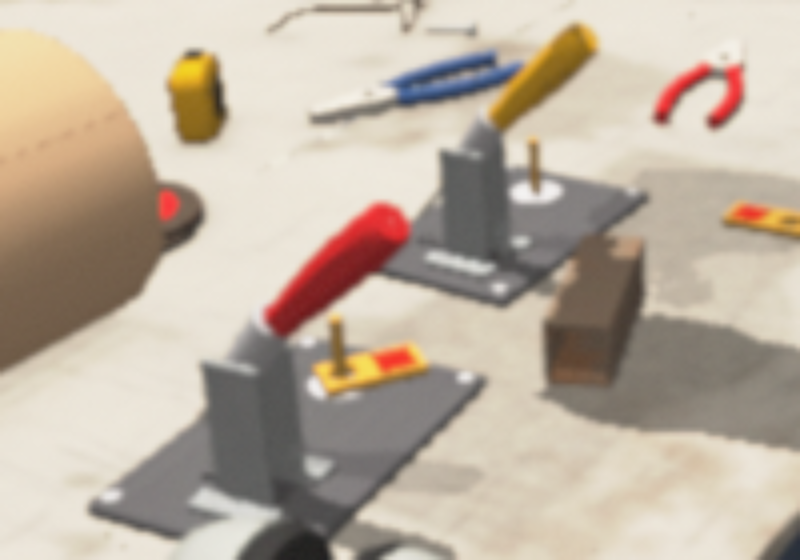

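The tally lies flat over the peg, at (325,35) in the wrist view and on the red stand in the side view. Next I'll measure the red handle from above, with the tool turned to suit the stand.

```bash
python3 -m handwheel '[{"offset":[26,-11,-5],"rot":[0,0,0],"claw":1},{"offset":[26,-11,-5],"rot":[0,0,0],"claw":1},{"offset":[26,-11,-5],"rot":[0,0,0],"claw":1},{"offset":[26,-11,-5],"rot":[0,0,0],"claw":1},{"offset":[26,-11,0],"rot":[0,0,0],"claw":1},{"offset":[26,-11,0],"rot":[0,0,0],"claw":1},{"offset":[26,-11,0],"rot":[0,0,0],"claw":1},{"offset":[26,-11,0],"rot":[0,0,0],"claw":1}]'
python3 -m handwheel '[{"offset":[0,0,0],"rot":[0,0,8.2],"claw":1},{"offset":[0,0,0],"rot":[0,0,8.2],"claw":1},{"offset":[0,0,0],"rot":[0,0,8.2],"claw":1},{"offset":[0,0,0],"rot":[0,0,8.2],"claw":1},{"offset":[0,0,0],"rot":[0,0,8.2],"claw":1},{"offset":[0,0,0],"rot":[0,0,8.2],"claw":1},{"offset":[0,0,0],"rot":[0,0,0],"claw":1},{"offset":[0,0,0],"rot":[0,0,0],"claw":1}]'
cat > drv.py <<'E'
from h import *
np.set_printoptions(precision=4,suppress=True)
s=status.observe();print(s["position"],s["tool_rot"],s["qpos"])
import sys
f=imaging.grab_frame("wrist");np.savez(sys.argv[1]+".npz",**f)
cv2.imwrite("pics/%s.png"%sys.argv[1],f["color"][:,:,::-1])
for n in ("wrist","side"):
    if n=="side": f=imaging.grab_frame(n)
    for r in imaging.regions_of("driver_red",n):
        P=cloud(f,r["region"]);print(n,r["conf"],np.round(r["box"]),np.median(P,0),np.linalg.svd(P-P.mean(0),full_matrices=False)[2][0])
        np.save("drv_%s_%s.npy"%(n,sys.argv[1]),P) if r["conf"]>.5 else 0
    for t,z in (("stand_red",0),("stand_red_mouth",.112),("driver_red_handle",.145)):
        for r in imaging.mark_of(t,n): print(n,t,round(r["conf"],2),np.round(r["uv"],1),onz(f,r["uv"],z))
E
python3 drv.py w8
```

```text
clock: 14.15
position: [0.5299, 0.2467, 0.2986]
tool_rot: [-3.141, -0.0, 0.95]
force: [0.8, -0.9, 0.0]
grip_width: 0.085
clock: 14.95
position: [0.5298, 0.2456, 0.2984]
tool_rot: [-3.142, 0.0, 0.096]
force: [0.5, -0.2, 0.5]
grip_width: 0.0853
[0.5298 0.2456 0.2984] [-3.1416  0.0001  0.0956] [-0.6537  0.4124  0.1645  1.662  -0.0748  1.0733 -1.9422]
wrist 0.88 [320. 216.  35. 180.] [0.4781 0.2471 0.1563] [-0.6807 -0.077   0.7285]
wrist stand_red 0.71 [359.4 144.9] [0.5549 0.2084 0.    ]
wrist stand_red_mouth 0.7 [316.8 198.3] [0.5147 0.2536 0.112 ]
wrist driver_red_handle 0.89 [322.8 251.2] [0.4768 0.244  0.145 ]
side 0.56 [236. 247.  56.  60.] [0.4656 0.256  0.1521] [ 0.6641 -0.5487 -0.5078]
side 0.41 [252. 262.  28.  14.] [0.5575 0.1412 0.014 ] [-0.6082 -0.7935  0.0208]
side stand_red 0.87 [238.2 281.1] [0.5469 0.2017 0.    ]
side stand_red 0.68 [244.  265.1] [0.5807 0.1437 0.    ]
side stand_red_mouth 0.66 [226.8 248.7] [0.517  0.2518 0.112 ]
side driver_red_handle 0.86 [247.6 235.3] [0.473  0.2374 0.145 ]
```

View pics/w8.png

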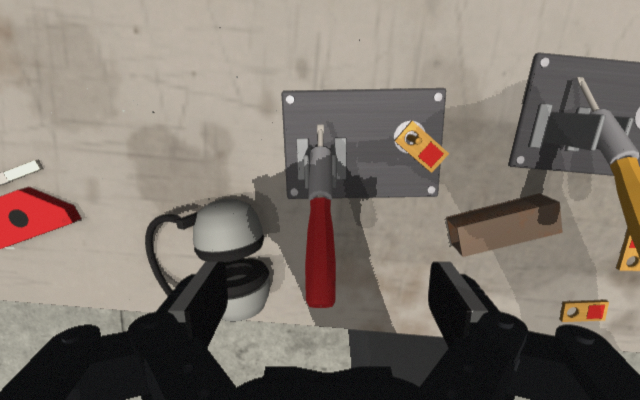

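```bash
python3 - <<'E'
from h import *
np.set_printoptions(precision=4,suppress=True)
f=dict(np.load("w8.npz"));hsv=cv2.cvtColor(f["color"],cv2.COLOR_RGB2HSV)
red=((hsv[...,0]<8)|(hsv[...,0]>172))&(hsv[...,1]>150)
red[:190]=0;red[315:]=0;red[:,:295]=0;red[:,345:]=0
P=cloud(f,red);P=P[(P[:,2]>.08)&(P[:,2]<.25)]
# ridge: rowwise
c=np.linspace(.43,.52,10)
for a,b in zip(c[:-1],c[1:]):
    q=P[(P[:,0]>a)&(P[:,0]<b)]
    if len(q)>8: print(a,len(q),q[:,1].min(),q[:,1].max(),np.percentile(q[:,2],[50,90]))
q=P; print(P.min(0),P.max(0))
A=cloud(f);m=(A[:,0]>.36)&(A[:,0]<.56)&(A[:,1]>.27)&(A[:,1]<.42)
print("muffs z",np.percentile(A[m][:,2],[50,90,99,100]))
m&=A[:,2]>.05;print(A[m].min(0),A[m].max(0)) 
E
```

```text
0.43 15 0.23819265031261144 0.25004274410284827 [0.1702 0.1732]
0.44 148 0.23184651362545888 0.2548726726719865 [0.1785 0.1818]
0.45 453 0.2321199571593685 0.25622850392609436 [0.1771 0.1812]
0.46 476 0.23300016656744668 0.25754834138454874 [0.1688 0.1737]
0.47 457 0.23377212811052095 0.25851754857881 [0.1598 0.165 ]
0.48 427 0.23558932105901498 0.25907206451243586 [0.1498 0.1552]
0.49 371 0.23725285852938016 0.2591832770623865 [0.1398 0.1453]
0.5 299 0.2390340833341045 0.25848060900351577 [0.1288 0.1344]
0.51 163 0.24176607220776333 0.2596257828238015 [0.12   0.1235]
[0.4362 0.2318 0.1144] [0.5174 0.2596 0.184 ]
muffs z [0.0765 0.3577 0.3656 0.3683]
[0.36 0.27 0.05] [0.55   0.4199 0.3683]
```

```bash
python3 -m handwheel '[{"offset":[0,0,0],"rot":[0,-6.25,-0.3],"claw":1},{"offset":[0,0,0],"rot":[0,-6.25,-0.3],"claw":1},{"offset":[0,0,0],"rot":[0,-6.25,-0.3],"claw":1},{"offset":[0,0,0],"rot":[0,-6.25,0],"claw":1},{"offset":[0,0,0],"rot":[0,0,0],"claw":1},{"offset":[0,0,0],"rot":[0,0,0],"claw":1}]'
python3 - <<'E'
from h import *
np.set_printoptions(precision=4,suppress=True)
s=status.observe();R=Ro.from_euler('xyz',s["tool_rot"]).as_matrix();print(s["position"],s["qpos"],R)
g=np.array([.474,.246,.147]);pre=g-.08*R[:,2]
print("to pre",R.T@(pre-s["position"])*1000)
f=dict(np.load("w8.npz"));A=cloud(f)
m=(A[:,0]>.36)&(A[:,0]<.56)&(A[:,1]>.27)&(A[:,1]<.42)&(A[:,2]<.24)
print("muffs z",np.percentile(A[m][:,2],[50,90,99,100]))
m&=A[:,2]>.08;print(A[m].min(0),A[m].max(0))
E
```

```text
clock: 16.05
position: [0.5302, 0.2452, 0.2976]
tool_rot: [-3.139, 0.435, 0.107]
force: [-0.6, -0.7, 0.7]
grip_width: 0.0852
[0.5302 0.2452 0.2976] [-0.5325  0.6511  0.1314  1.3333 -0.2083  1.5814 -1.8332] [[ 0.9017  0.1057 -0.4193]
 [ 0.0967 -0.9944 -0.0426]
 [-0.4215 -0.0022 -0.9068]]
to pre [12.8674 -6.4172 80.0537]
muffs z [-0.0006  0.0716  0.0782  0.081 ]
[0.3851 0.3387 0.0801] [0.4312 0.3532 0.081 ]
```

```bash
python3 -m handwheel '[{"offset":[6.5,-3.2,20],"rot":[0,0,0],"claw":1},{"offset":[6.5,-3.2,20],"rot":[0,0,0],"claw":1},{"offset":[0,0,20],"rot":[0,0,0],"claw":1},{"offset":[0,0,20],"rot":[0,0,0],"claw":1},{"offset":[0,0,0],"rot":[0,0,0],"claw":1},{"offset":[0,0,0],"rot":[0,0,0],"claw":1}]'
python3 drv.py w9
```

```text
clock: 16.65
position: [0.5075, 0.2498, 0.2216]
tool_rot: [-3.138, 0.434, 0.108]
force: [1.2, 0.3, 0.5]
grip_width: 0.0855
[0.5075 0.2498 0.2216] [-3.1382  0.4339  0.1081] [-0.5476  0.6861  0.1155  1.471  -0.2178  1.4065 -1.8248]
wrist 0.6 [328. 146.  42. 292.] [0.4832 0.2481 0.1506] [-0.8268 -0.1046  0.5527]
wrist stand_red 0.87 [387.7  24.9] [0.5552 0.2063 0.    ]
wrist stand_red_mouth 0.88 [325.4 136.5] [0.5139 0.2517 0.112 ]
wrist driver_red_handle 0.74 [330.9 217.3] [0.4757 0.244  0.145 ]
side 0.71 [236. 248.  56.  65.] [0.4669 0.2559 0.1509] [-0.6553  0.6142  0.4397]
side 0.16 [308. 247.  25.  39.] [0.4701 0.044  0.0383] [-0.3025  0.9437 -0.1341]
side stand_red 0.92 [237.6 279.8] [0.5516 0.1984 0.    ]
side stand_red 0.46 [245.2 265.2] [0.5779 0.1427 0.    ]
side stand_red_mouth 0.74 [224.9 248.9] [0.5198 0.2542 0.112 ]
side driver_red_handle 0.62 [243.3 238. ] [0.4727 0.2499 0.145 ]
```

View pics/w9.png

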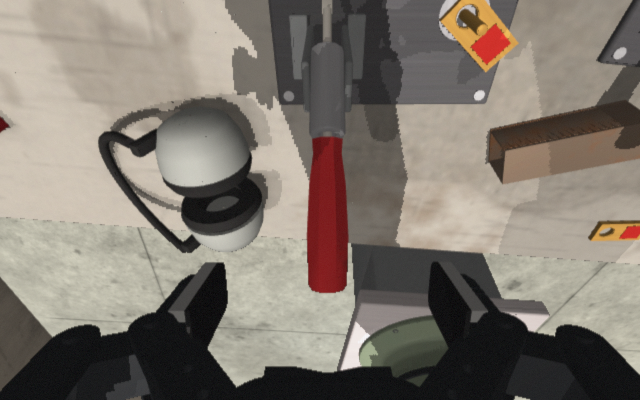

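The handle, at (328,215), is centred between the open jaws and the path is clear. I'll close in and grip.

```bash
python3 -m handwheel '[{"offset":[0,0,20],"rot":[0,0,0],"claw":1},{"offset":[0,0,20],"rot":[0,0,0],"claw":1},{"offset":[0,0,20],"rot":[0,0,0],"claw":1},{"offset":[0,0,20],"rot":[0,0,0],"claw":1},{"offset":[0,0,0],"rot":[0,0,0],"claw":1},{"offset":[0,0,0],"rot":[0,0,0],"claw":1}]'
python3 -m handwheel '[{"offset":[0,0,0],"rot":[0,0,0],"claw":-1},{"offset":[0,0,0],"rot":[0,0,0],"claw":-1},{"offset":[0,0,0],"rot":[0,0,0],"claw":-1},{"offset":[0,0,0],"rot":[0,0,0],"claw":-1},{"offset":[0,0,0],"rot":[0,0,0],"claw":-1},{"offset":[0,0,0],"rot":[0,0,0],"claw":-1},{"offset":[0,0,0],"rot":[0,0,0],"claw":-1},{"offset":[0,0,0],"rot":[0,0,0],"claw":-1}]' 80
python3 drv.py w10
```

```text
clock: 17.75
position: [0.4741, 0.2462, 0.1483]
tool_rot: [-3.139, 0.436, 0.107]
force: [0.0, -0.4, -0.1]
grip_width: 0.0852
clock: 18.55
position: [0.4737, 0.2463, 0.1479]
tool_rot: [-3.139, 0.436, 0.107]
force: [0.7, 0.7, 3.4]
grip_width: 0.0236
[0.4737 0.2463 0.1479] [-3.1386  0.4362  0.1075] [-0.5577  0.725   0.0964  1.6149 -0.2319  1.2255 -1.8108]
wrist 0.61 [328. 188.  68. 371.] [0.4865 0.2478 0.147 ] [-0.9898 -0.0302 -0.1392]
wrist stand_red_mouth 0.88 [325.5 155.3] [0.5149 0.2511 0.112 ]
wrist driver_red_handle 0.77 [329.5 281.6] [0.4763 0.2453 0.145 ]
side 0.94 [244. 238.  44.  40.] [0.4527 0.2546 0.1634] [ 0.7318 -0.384  -0.5631]
side stand_red 0.81 [234.9 278.9] [0.5594 0.1985 0.    ]
side stand_red 0.51 [335.3 189.2] [ 0.6393 -0.4161  0.    ]
side stand_red_mouth 0.73 [227.  249.8] [0.5136 0.255  0.112 ]
side stand_red_mouth 0.41 [253.  263.6] [0.4351 0.2714 0.112 ]
side stand_red_mouth 0.19 [235.3 279.3] [0.4284 0.3257 0.112 ]
side driver_red_handle 0.58 [244.6 236.3] [0.4753 0.2433 0.145 ]
side driver_red_handle 0.29 [231.9 255.7] [0.4455 0.3104 0.145 ]
```

View pics/w10.png

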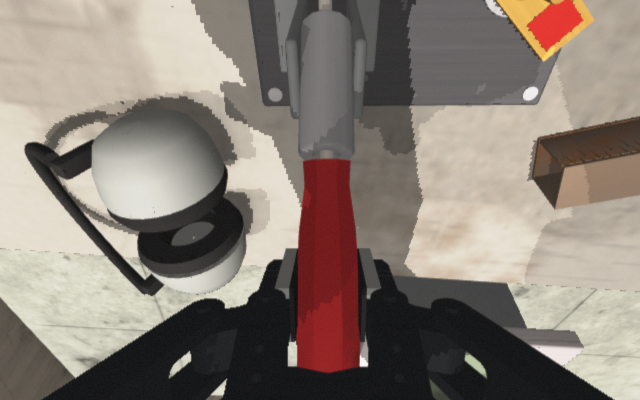

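```bash
python3 -m handwheel '[{"offset":[-4.4,0,-2.4],"rot":[0,0,0],"claw":-1},{"offset":[-7,0,-3.9],"rot":[0,0,0],"claw":-1},{"offset":[-7,0,-3.9],"rot":[0,0,0],"claw":-1},{"offset":[-7,0,-3.9],"rot":[0,0,0],"claw":-1}]'
python3 -m handwheel '[{"offset":[-7,0,-3.9],"rot":[0,0,0],"claw":-1},{"offset":[-7,0,-3.9],"rot":[0,0,0],"claw":-1},{"offset":[-7,0,-3.9],"rot":[0,0,0],"claw":-1},{"offset":[-7,0,-3.9],"rot":[0,0,0],"claw":-1},{"offset":[0,0,0],"rot":[0,0,0],"claw":-1}]'
python3 drv.py w11
```

```text
clock: 19.45
position: [0.456, 0.2441, 0.172]
tool_rot: [-3.139, 0.437, 0.107]
force: [0.3, -0.2, -0.9]
grip_width: 0.0241
clock: 19.95
position: [0.4377, 0.2423, 0.1983]
tool_rot: [-3.138, 0.436, 0.108]
force: [-1.0, -0.2, -0.9]
grip_width: 0.0237
[0.4377 0.2423 0.1983] [-3.1382  0.4358  0.1079] [-0.5842  0.6113  0.0982  1.6847 -0.2292  1.2645 -1.8402]
wrist 0.73 [329. 192.  64. 356.] [0.4538 0.2453 0.1929] [-0.7457 -0.008  -0.6662]
wrist stand_red_mouth 0.71 [326.6  23.9] [0.5143 0.2508 0.112 ]
wrist driver_red_handle 0.67 [330.4 280.5] [0.3714 0.233  0.145 ]
side 0.78 [253. 224.  54.  58.] [0.4245 0.2508 0.2046] [-0.6578  0.5968  0.4595]
side stand_red 0.63 [235.8 278.6] [0.5584 0.1966 0.    ]
side stand_red 0.25 [243.2 266.3] [0.5788 0.1487 0.    ]
side stand_red_mouth 0.79 [226.2 249.5] [0.5158 0.2548 0.112 ]
side stand_red_mouth 0.66 [236.7 283.9] [0.4169 0.335  0.112 ]
side driver_red_handle 0.85 [259.4 217.5] [0.5059 0.1613 0.145 ]
```

View pics/w11.png

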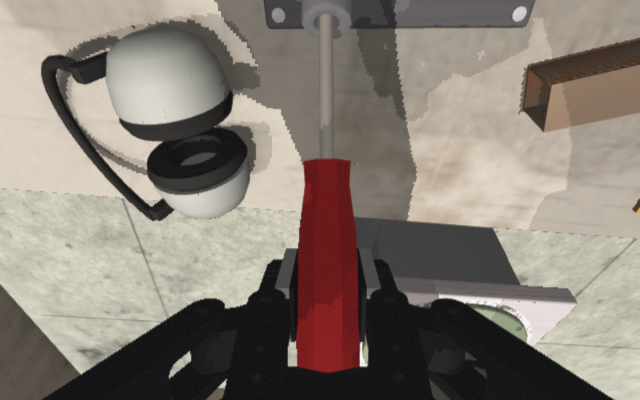

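The driver is sliding out cleanly: the handle hasn't slipped in the jaws, and the shaft shows from (327,160) to the rim at (325,20). I'll keep drawing.

```bash
python3 -m handwheel '[{"offset":[-7,0,-3.9],"rot":[0,0,0],"claw":-1},{"offset":[-7,0,-3.9],"rot":[0,0,0],"claw":-1},{"offset":[-7,0,-3.9],"rot":[0,0,0],"claw":-1},{"offset":[-7,0,-3.9],"rot":[0,0,0],"claw":-1},{"offset":[-7,0,-3.9],"rot":[0,0,0],"claw":-1},{"offset":[-7,0,-3.9],"rot":[0,0,0],"claw":-1},{"offset":[-7,0,-3.9],"rot":[0,0,0],"claw":-1},{"offset":[-7,0,-3.9],"rot":[0,0,0],"claw":-1},{"offset":[0,0,0],"rot":[0,0,0],"claw":-1},{"offset":[0,0,0],"rot":[0,0,0],"claw":-1}]'
python3 drv.py w12
```

```text
clock: 21.45
position: [0.4008, 0.2381, 0.2493]
tool_rot: [-3.139, 0.436, 0.107]
force: [0.0, -0.4, -1.0]
grip_width: 0.0233
[0.4008 0.2381 0.2493] [-3.1387  0.436   0.1074] [-0.6132  0.4966  0.0989  1.7387 -0.2258  1.3196 -1.8786]
wrist 0.72 [330. 185.  64. 371.] [0.4177 0.2411 0.2438] [-0.6005 -0.0684  0.7967]
wrist driver_red_handle 0.86 [329.5 280.3] [0.2641 0.2214 0.145 ]
side 0.79 [264. 204.  62.  70.] [0.3899 0.2471 0.2495] [ 0.674  -0.562  -0.4794]
side 0.7 [283. 225.  73.  47.] [ 0.592  -0.0222  0.0091] [-0.018  -0.9851 -0.1709]
side stand_red 0.91 [235.1 279.1] [0.5584 0.1989 0.    ]
side stand_red_mouth 0.83 [226.7 248.8] [0.5169 0.2522 0.112 ]
side driver_red_handle 0.75 [275.7 193.6] [0.5617 0.0295 0.145 ]
side driver_red_handle 0.35 [244.2 266.5] [0.4032 0.3275 0.145 ]
side driver_red_handle 0.18 [337.7 191.4] [ 0.4343 -0.0526  0.145 ]
```

View pics/w12.png

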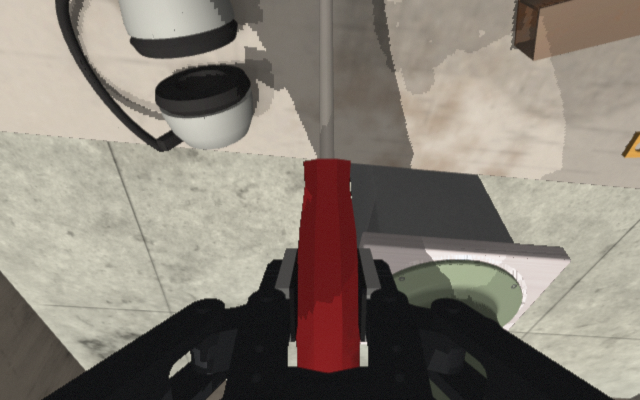

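```bash
python3 -m handwheel '[{"offset":[-4.2,0,-9],"rot":[0,0,0],"claw":-1},{"offset":[-4.2,0,-9],"rot":[0,0,0],"claw":-1},{"offset":[-4.2,0,-9],"rot":[0,0,0],"claw":-1},{"offset":[-4.2,0,-9],"rot":[0,0,0],"claw":-1},{"offset":[-4.2,0,-9],"rot":[0,0,0],"claw":-1},{"offset":[0,0,0],"rot":[0,0,0],"claw":-1},{"offset":[0,0,0],"rot":[0,0,0],"claw":-1},{"offset":[0,0,0],"rot":[0,0,0],"claw":-1}]'
python3 -m handwheel '[{"offset":[0,0,0],"rot":[0,4,0],"claw":-1},{"offset":[0,0,0],"rot":[0,5,0],"claw":-1},{"offset":[0,0,0],"rot":[0,5,0],"claw":-1},{"offset":[0,0,0],"rot":[0,5,0],"claw":-1},{"offset":[0,0,0],"rot":[0,5,0],"claw":-1},{"offset":[0,0,0],"rot":[0,5,0],"claw":-1},{"offset":[0,0,0],"rot":[0,5,0],"claw":-1},{"offset":[0,0,0],"rot":[0,5,0],"claw":-1},{"offset":[0,0,0],"rot":[0,4,0],"claw":-1},{"offset":[0,0,0],"rot":[0,0,0],"claw":-1},{"offset":[0,0,0],"rot":[0,0,0],"claw":-1}]'
python3 drv.py w13
python3 - <<'E'
from h import *
f=imaging.grab_frame("side");np.savez("s13.npz",**f);cv2.imwrite("pics/s13.png",cv2.resize(f["color"][100:320,130:400,::-1],None,fx=2.9,fy=2.7))
f=imaging.grab_frame("scene");np.savez("c13.npz",**f);cv2.imwrite("pics/c13.png",f["color"][:,:,::-1])
E
```

```text
clock: 22.75
position: [0.4005, 0.2379, 0.2985]
tool_rot: [-3.139, 0.437, 0.107]
force: [0.5, -1.0, -1.2]
grip_width: 0.0236
clock: 23.85
position: [0.4005, 0.2381, 0.2989]
tool_rot: [-3.139, -0.312, 0.106]
force: [0.4, -0.3, 0.2]
grip_width: 0.0237
[0.4005 0.2381 0.2989] [-3.1392 -0.3123  0.106 ] [-0.907   0.0776  0.1203  2.1482  0.2909  0.6905 -2.4566]
wrist 0.56 [329. 186.  66. 372.] [0.4159 0.241  0.3055] [-0.9721 -0.1155  0.2044]
wrist 0.17 [365. 116. 151. 105.] [0.5491 0.2015 0.0075] [ 0.186  -0.9542 -0.2342]
wrist stand_red 0.71 [366.  117.3] [0.5563 0.2053 0.    ]
wrist stand_red 0.41 [582.8 100.3] [ 0.6078 -0.0684  0.    ]
wrist driver_red_handle 0.55 [330.8 280.5] [0.3738 0.2322 0.145 ]
side 0.74 [336. 190.  24.  19.] [ 0.6232 -0.382   0.0128] [-0.2771  0.9608 -0.0086]
side stand_red 0.91 [237.6 280.4] [ 0.55    0.2002 -0.    ]
side stand_red_mouth 0.97 [226.3 248.1] [0.5196 0.2504 0.112 ]
side driver_red_handle 0.95 [272.7 163.3] [ 0.7316 -0.1835  0.145 ]
```

View pics/w13.png

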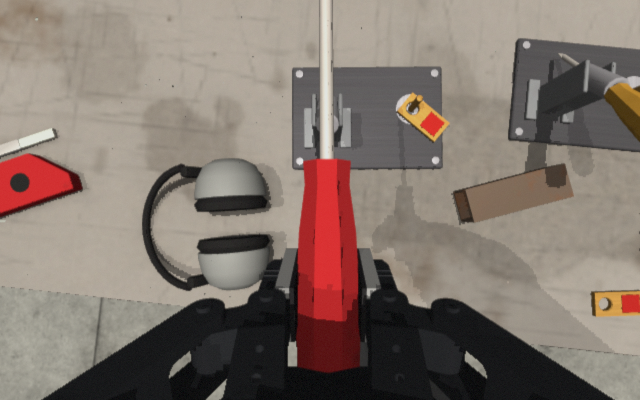

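View pics/s13.png

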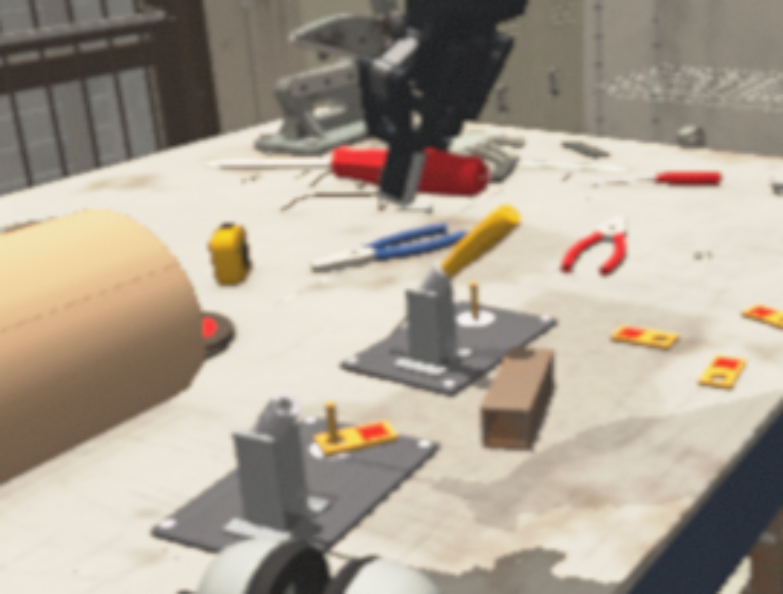

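View pics/c13.png

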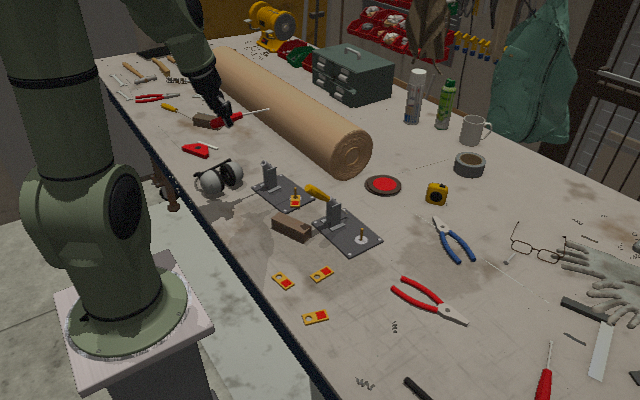

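The driver is out and close to level. The side view has the handle at (410,170) in the crop, and the tally is still on its peg at (335,435). I'll measure the tilt from depth.

```bash
python3 - <<'E'
from h import *
np.set_printoptions(precision=4,suppress=True)
f=dict(np.load("w13.npz"));hsv=cv2.cvtColor(f["color"],cv2.COLOR_RGB2HSV)
C=cloud(f);C=C[(C[:,2]>.2)&(abs(C[:,1]-.2425-.106*(C[:,0]-.40))<.004)&(C[:,0]>.385)]
for a in np.arange(.38,.62,.015):
    q=C[(C[:,0]>a)&(C[:,0]<a+.015)]
    if len(q)>3: print(round(a,3),len(q),np.median(q,0))
for n in ("s13","c13"):
    g=dict(np.load(n+".npz"));h=cv2.cvtColor(g["color"],cv2.COLOR_RGB2HSV)
    red=((h[...,0]<8)|(h[...,0]>172))&(h[...,1]>130)
    P=cloud(g,red);P=P[(P[:,2]>.22)&(P[:,0]>.3)&(P[:,0]<.5)&(P[:,1]>.18)&(P[:,1]<.3)]
    print(n,len(P),P.mean(0),np.linalg.svd(P-P.mean(0),full_matrices=False)[2][0],P.min(0),P.max(0))
E
```

```text
0.38 1649 [0.3923 0.2417 0.3555]
0.395 852 [0.4024 0.2427 0.3079]
0.41 816 [0.4174 0.2442 0.3072]
0.425 776 [0.4325 0.2458 0.3056]
0.44 644 [0.4462 0.2471 0.3045]
0.455 213 [0.4624 0.2465 0.2968]
0.47 220 [0.4779 0.2482 0.2954]
0.485 258 [0.4927 0.2499 0.2939]
0.5 261 [0.5073 0.2515 0.2923]
0.515 144 [0.5189 0.2528 0.2913]
s13 496 [0.3933 0.246  0.3007] [-0.992  -0.1257 -0.0139] [0.3562 0.225  0.2875] [0.4523 0.265  0.3158]
c13 230 [0.3908 0.2257 0.316 ] [ 0.2302  0.1414 -0.9628] [0.3202 0.1805 0.2859] [0.4504 0.2451 0.6088]
```

```bash
python3 -m handwheel '[{"offset":[0,0,0],"rot":[0,0,0],"claw":-1},{"offset":[0,0,0],"rot":[0,0,0],"claw":-1},{"offset":[0,0,0],"rot":[0,0,0],"claw":-1}]'
python3 - <<'E'
from h import *
np.set_printoptions(precision=4,suppress=True)
for n in ("side","scene"):
    g=imaging.grab_frame(n)
    for t,z in (("driver_yellow",.13),("offcut",0),("pliers",0),("driver_red_tip",.28)):
        for r in imaging.mark_of(t,n)[:1]: print(n,t,round(r["conf"],2),onz(g,r["uv"],z))
s=status.observe();print(s["position"],abs(s["qd"]).max(),s["grip_width"])
print(bot.job_done())
E
```

```text
clock: 24.75
position: [0.4007, 0.238, 0.2989]
tool_rot: [-3.139, -0.314, 0.105]
force: [0.4, -0.3, -1.0]
grip_width: 0.0239
side driver_yellow 0.65 [0.531  0.0387 0.13  ]
side offcut 0.58 [0.4867 0.0115 0.    ]
side pliers 0.66 [ 0.6185 -0.3828  0.    ]
side driver_red_tip 0.61 [0.5699 0.2409 0.28  ]
scene driver_yellow 0.8 [ 0.5379 -0.061   0.13  ]
scene pliers 0.8 [ 0.6246 -0.4027  0.    ]
scene driver_red_tip 0.83 [0.5558 0.2702 0.28  ]
[0.4007 0.238  0.2989] 0.002691408869174526 0.023556186957779307
the job is handed in; nothing more can be done
None
```

I hung the farthest tally on the red stand's peg and let go of it. I then drew the red screwdriver out along the sleeve axis, turned it level and handed the job in while holding it there. It took about 25 s, and no verdict is reported back.

**Tally:** pictures taken after the release show it lying flat on the base with the peg through its hole. Just before the final lowering, the peg was centred in the hole.

**Red screwdriver:**
- **Hold:** it is gripped at 80 N with the jaws about 24 mm apart, and the arm is at rest.
- **Height:** the middle of the handle is about 0.30 m up. The tip is about 0.28–0.29 m up.
- **Level:** the side-camera depth puts the handle within about 1° of level. The wrist depth shows the shaft drooping about 6°, as it should for a level handle.

**Checks that were less clear:**
- **Offcut:** the last side-view detection put it about 30 mm from the first one, at low confidence (0.58). The scene camera did not detect it in that last check. I never took the arm or gripper down near it, and it looks unmoved in the pictures, so I take this as detector scatter.
- **Pliers and yellow screwdriver:** the pliers' positions agree to about 18 mm from the side camera and 8 mm from the scene camera. The yellow screwdriver's agree to about 7 mm and 17 mm. That scatter is wider than the yellow's 15 mm limit, so it can't settle that one; in the pictures it still stands in its sleeve.
- **Last joint:** it ended at −2.46 rad, close to its −2.52 limit but within range.

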